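# Lay the bottle down in the wash case and shut the lid

## Task

The open wash case cannot be closed because the tall bottle in it is standing up: push the bottle over with the fingertips so that it lies down along its own lane inside the case. Then push the open lid over and press it fully shut. Push only: do not lift the bottle, and leave the little tin in the case and everything standing around it where they are.

Things in the scene. Friction and masses are not known exactly. Their poses are not given: they have to be found in the camera images.
- case: Grey plastic wash case fixed to the counter, 141 mm (its x) by 272 mm (its y), 70 mm tall, walls, floor and divider 5 mm thick. Origin: centre of the underside; z up. A 55 mm high divider along y at x = 0 makes two lanes, each 63 mm wide inside (middle at x = +34 or -34 mm) and 262 mm long. The lid is hinged on the -x rim, the long side that looks to the robot.
- lid_hinge (a point): Point on the lid's hinge line, midway along the case: 70.5 mm towards -x from the case's middle and 70.5 mm above its underside. The hinge line runs along the case's y. Its axes turn with the lid: x from the hinge to the free edge, z out of the outer face.
- lid_edge (a point): Middle of the lid's free long edge, on the outer face, 141 mm from the hinge line. The lid is a flat grey panel, 272 mm long and 6 mm thick, outer face 6 mm above the hinge line when shut; a 70 mm wide thumb lip sticks 8 mm further out in the middle of the free edge.
- lid (a joint): Lid angle in rad: 0 shut on the case, 1.57 standing straight up, more leans back towards the robot; starts at 1.65 to 1.9, stop at 1.95. The hinge is stiff: the lid stays where it is left, must be pushed all the way and needs about 1 to 4 N at its edge.
- bottle: Tall square plastic bottle, body 44 x 44 mm and 128 mm tall, round cap 33 mm across on top, 165 mm tall in all, about 0.15 to 0.3 kg. Stands in one lane of the case (either one), 5 to 40 mm from one end wall of the case; the rest of its lane is empty. Origin: centre of its underside; z to the cap. It topples by itself when tilted about 20 degrees.
- bottle_mid (a point): Point on the bottle's axis, halfway up, 82.5 mm from its underside.
- tin: Low round metal tin, 50 mm across, 31 mm tall, in the other lane, near the other end of the case; leave it. Origin: centre of its underside.
- tumbler: Bystander to leave alone: white ceramic tumbler, open top, 72 mm across, 95 mm tall, loose beyond one end of the case. Origin: centre of its underside.
- soap_bottle: Bystander to leave alone: round white bottle, 60 mm across, 150 mm tall, loose beyond one end of the case. Origin: centre of its underside.
- jar: Bystander to leave alone: low round jar, 60 mm across, 55 mm tall, loose beside the case, on the long side away from the lid's hinge. Origin: centre of its underside.
- can: Bystander to leave alone: round metal can, 48 mm across, 140 mm tall, loose off one robot-side corner of the case. Origin: centre of its underside.
- soap_carton: Bystander to leave alone: cardboard carton, 60 x 90 x 35 mm, loose off the other robot-side corner of the case. Origin: centre of its underside.
- brush: Bystander to leave alone: wooden nail brush lying bristles down, 36 x 92 x 30 mm, loose beside the case, on the long side away from the hinge. Origin: centre of its underside.

How it is judged (in metres and radians):
On the way, in this order (a step that is already met when the one before it is completed fails the run):
1. the bottle lies flat in the case while the lid is still open (angle between bottle's own z axis and vertical between 1.45 and 1.69 rad and height (world z) of bottle_mid below 0.042 m and x of bottle_mid in the frame of case between -0.066 and 0.066 m and y of bottle_mid in the frame of case between -0.13 and 0.13 m and value of joint lid above 0.5 rad), for 0.2 s.
2. the lid is fully shut over it (value of joint lid below 0.04 rad), for 0.2 s.
At the end, for the whole second after the job is handed in: The bottle lies flat (within 7 degrees of level) on the floor of its lane inside the case and is at rest, the lid is shut to within 0.04 rad (about 6 mm at its edge), and the tin and all the things around the case are within 30 mm of where they began (angle between bottle's own z axis and vertical between 1.45 and 1.69 rad and height (world z) of bottle_mid below 0.042 m and x of bottle_mid in the frame of case between -0.066 and 0.066 m and y of bottle_mid in the frame of case between -0.13 and 0.13 m and value of joint lid below 0.04 rad and linear speed of bottle below 0.02 m/s and distance of each of tin, tumbler, soap_bottle, jar, can, soap_carton, brush from where it was at the start of the episode below 0.03 m); the robot touches nothing.
It fails at once if the bottle is lifted (its middle rises more than about 20 mm above its standing height) (height (world z) of bottle_mid above 0.105 m).
It fails at once if the tin or a thing around the case is shifted by more than 30 mm or knocked over (distance of any of tin, tumbler, soap_bottle, jar, can, soap_carton, brush from where it was at the start of the episode above 0.03 m or angle between any of tin, tumbler, soap_bottle, jar, can, soap_carton, brush's own z axis and vertical above 0.5 rad).
It also fails if it takes over 51 s, if anything falls off the work surface, if the arm or the gripper's body presses on something with over 40 N, if the wrist force passes 120 N, or if a joint passes its speed limit or range.

## Robot

A 6-joint arm with a two-finger parallel gripper is mounted at the origin on the work surface. World frame = base frame: x ahead of the robot, y to its left, z up, the work surface at z = 0. Lengths are in m, angles in degrees, forces in N, time in s.
With the tool pointing down it reaches from about 0.35 to 0.725 m from the base axis. Payload 6 kg.
Tool frame: the origin (TCP) lies on the front face of the gripper's body, between the roots of the fingers; the fingertips stand 73 mm ahead of it and the grasp point (between the pads) lies 54 mm ahead of it; z points along the fingers, y is the line along which they close (so a half turn about z gives the same grasp; the last joint's range is limited). The gripper opens to 85 mm and grips with 20 to 120 N. Pads are 22 mm wide; open, the fingers measure 114 mm over their backs; the gripper's body (76 mm by 85 mm) begins 54 mm behind the grasp point. The pads swing forward as they close: fully open they stand 13 mm farther back than shut.
Start: joints at [85.067, 2.303, 4.859, 0, -92.561, -19.12], TCP at [0.245, 0.548, 0.304] pointing down, gripper open.
Joint ranges: [-146.85, 146.85], [-73.84, 115.35], [-62.03, 85.46], [-188.31, 113.3], [-161.28, -10.13], [-171.36, 171.36]. Speed limits (degrees/s): [147.25, 147.25, 172.46, 180, 180, 180].

## Interface

Orientations are given as [roll, pitch, yaw] about the fixed x, y, z axes, in that order (R = Rz(yaw) Ry(pitch) Rx(roll)).
In Python, from plant import telemetry, capture, hand_in gives the robot as it stands.
- The arm moves only by the tool step_arm, never from a script. Its argument "deltas" is a list of rows, each a list of 6 numbers: the shift along the tool's x, y, z in cm, then the turn, a rotation vector about the tool's x, y, z in degrees. In form: [[tx, ty, tz, ax, ay, az], ...]. A call has 1 to 5 rows; each row shifts and turns the commanded pose from where the row before left it, along the tool's axes as they then stand; what a row does not reach is not made up. A row lasts 1/10 s, in which the tool goes at most 50 mm and 8.59 degrees, less where a joint would pass 70% of its speed; a pose out of reach is approached as far as the arm can. A call with a gripper value outside its range is refused whole. "fingers" is the opening, from 0 (shut) to 1 (fully open), set as the call begins (left out, the last holds). The fingers move at their own pace and stop on an object; the grip force is fixed at half the most. Time passes only in rows, so rows that do not move let the fingers close. It gives the time, the measured TCP pose, the force, the opening and the grip force at its end, in the units of the state.
- telemetry.get_obs(): the state, without advancing time (a new reading comes with each control period).
- capture(name): name is "scene" or "top"; returns a dict with "img" (384x512x3 uint8, red, green, blue), "fx", "fy", "cx", "cy" (pixels), "extrinsics" (4x4, takes a point from world to camera coordinates). Camera axes: x right, y down, z forward; pixel columns grow to the right and rows downward; lengths in m; the calibration is good to about 2 mm. A picture is of the moment at which its call begins. There is no depth.
- hand_in(): hands the job in; it is judged then, once.
The state is a dict: "clock": time; "joint_pos": joint angles; "dq": joint speeds; "tau": joint torques, N m; "tool_pos": TCP position; "ee_rot": TCP orientation; "force": force on the tool from outside, world axes, zero at the start; "torque": the same for the moment, N m; "gripper_width": opening from 0.0 (shut) to 1.0 (fully open); "finger_force": force on a finger pad.
Only numpy, scipy, OpenCV 4.12 (cv2) and the standard library are available. Lean on these libraries where they do the work, as an engineer would, in place of code of your own. Each camera call takes 0.05 s, during which the arm holds its last target. There are 200 camera calls.

## Working session

There is one attempt and no reset: what is moved stays moved. The work goes in short steps, Python scripts to look and compute and a tool call to move; the robot and the scene stay as the last step left them, time stands still between calls to the robot, and variables do not carry over. Pictures are saved under pics/ and viewed, at most 10 in all, crops included, and the job is handed in when it is done.

Besides the shell and the picture viewer there is one more tool, called after "Call:" by a JSON object that holds its "name" and its "arguments", one argument or row to a line. step_arm: Moves the arm, as the interface text tells. Its arguments: {"type":"object","properties":{"deltas":{"type":"array","items":{"type":"array","items":{"type":"number"}}},"fingers":{"type":"number"}},"required":["deltas"]}

```bash
mkdir -p pics; python3 - <<'E'
from plant import telemetry, capture
import cv2,pickle
d={}
for n in("scene","top"):
    c=capture(n); d[n]=c; cv2.imwrite(f"pics/{n}0.png",c["img"][:,:,::-1])
    print(n,c["fx"],c["fy"],c["cx"],c["cy"]);print(c["extrinsics"])
pickle.dump(d,open("d0.pkl","wb"))
print(telemetry.get_obs())
E
```

```text
scene 428.7849545387681 428.7849545387681 259.19493088686977 188.38972136945483
[[ 0.78083711  0.62472954 -0.00253356 -0.46539625]
 [ 0.51275422 -0.64318761 -0.56867636 -0.24896403]
 [-0.35689848  0.44274451 -0.82255746  1.2700076 ]
 [ 0.          0.          0.          1.        ]]
top 441.31646698845793 441.31646698845793 251.43433342125815 192.4698106462119
[[-0.0098067  -0.99994952 -0.00218856  0.02861708]
 [-0.99379413  0.0099888  -0.11078561  0.60490217]
 [ 0.11080188  0.00108854 -0.99384192  0.98155387]
 [ 0.          0.          0.          1.        ]]
{'clock': 0.1, 'joint_pos': array([ 8.50661900e+01,  2.33446940e+00,  4.80859275e+00, -2.30345871e-02,
       -9.25606575e+01, -1.91219430e+01]), 'dq': array([ 0.04148631, -0.12435861,  0.19106701,  0.0742467 ,  0.13550988,
       -0.02146506]), 'tau': array([-5.06160475e-03, -3.69340825e+01,  3.48282802e+01,  6.95195630e+00,
       -4.53574467e-03,  1.59898995e-06]), 'tool_pos': array([0.24440666, 0.54777387, 0.30299246]), 'ee_rot': array([ 1.79910702e+02, -6.60343447e-03, -2.40547361e+01]), 'force': array([-0.20102873,  0.2728342 ,  0.03673533]), 'torque': array([-0.0419729 , -0.00637531,  0.00279116]), 'finger_force': 0.0, 'gripper_width': 1.0014692533734741}
```

View pics/scene0.png

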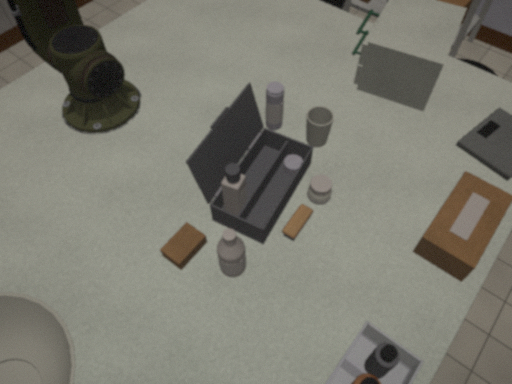

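View pics/top0.png

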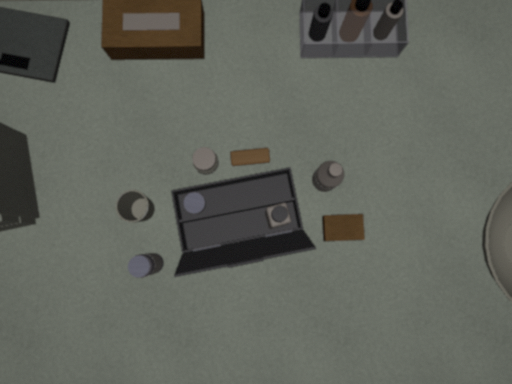

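The scene picture shows the case at about (262,180) with the bottle at (233,190). In the top picture the case is at (240,215), the bottle is in the hinge-side lane at the right (-y) end (279,214), and the tin is at (194,203). I'll enlarge both to measure.

```bash
python3 - <<'E'
import cv2,pickle,numpy as np
d=pickle.load(open("d0.pkl","rb"))
for n,(x0,y0,x1,y1),s in(("top",(110,135,370,285),3),("scene",(150,70,350,280),2.8)):
    im=d[n]["img"][y0:y1,x0:x1,::-1]; im=cv2.resize(im,None,fx=s,fy=s,interpolation=cv2.INTER_CUBIC)
    im=np.clip((im/255.)**0.6*255*1.2,0,255).astype('uint8').copy()
    for v in range((x0//20+1)*20,x1,20): cv2.line(im,(int((v-x0)*s),0),(int((v-x0)*s),6),(0,0,255),1);cv2.putText(im,str(v),(int((v-x0)*s)-10,16),0,.35,(0,0,255))
    for v in range((y0//20+1)*20,y1,20): cv2.line(im,(0,int((v-y0)*s)),(6,int((v-y0)*s)),(0,0,255),1);cv2.putText(im,str(v),(8,int((v-y0)*s)+4),0,.35,(0,0,255))
    cv2.imwrite(f"pics/{n}0z.png",im)
E
```

```text
(no output)
```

View pics/top0z.png

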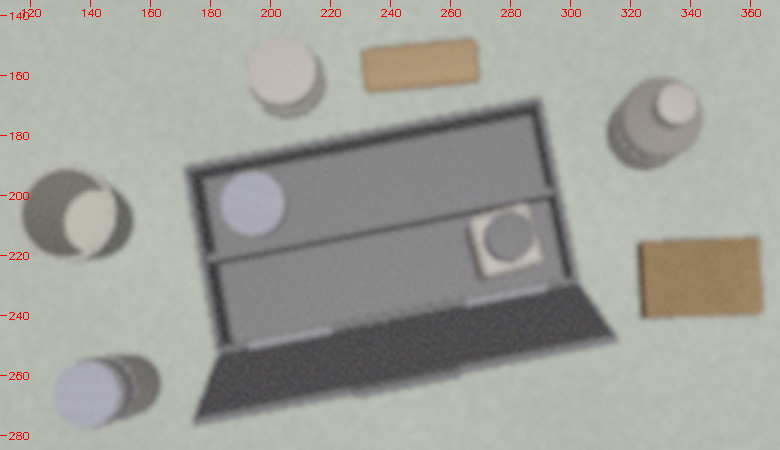

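View pics/scene0z.png

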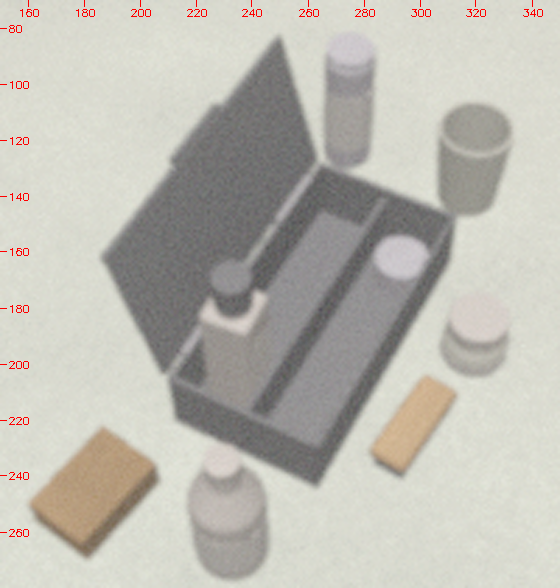

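The crops show four things in full-image pixels:
- **Rim corners (top view):** (172,191), (290,168) and (303,230).
- **Lid edge corners:** (175,276) and (315,248) in the top view, (187.5,162) and (249,83) in the scene view.
- **Bottle cap:** top view (281,213), scene view (233,167).
- **Free neighbours:** the soap bottle and carton stand clear of the -y end, the tumbler and can clear of the +y end.

```bash
cat > geo.py <<'E'
import numpy as np,cv2,pickle
from scipy.optimize import least_squares
d=pickle.load(open("d0.pkl","rb"))
def proj(n,p):
    c=d[n];q=c["extrinsics"][:3,:3]@np.asarray(p,float)+c["extrinsics"][:3,3]
    return np.array([c["fx"]*q[0]/q[2]+c["cx"],c["fy"]*q[1]/q[2]+c["cy"]])
def tri(a,b):
    return least_squares(lambda p:np.r_[proj("top",p)-a,proj("scene",p)-b],[.4,0,.1])
def atz(n,px,z): return least_squares(lambda p:proj(n,[p[0],p[1],z])-px,[.4,0]).x
E
python3 - <<'E'
from geo import *
def case(v,p): c,s=np.cos(v[2]),np.sin(v[2]); return np.array([v[0]+c*p[0]-s*p[1],v[1]+s*p[0]+c*p[1],p[2]])
def lid(a,u,y,o=.006):  # u along lid, o outer
    return [-.0705+u*np.cos(a)-o*np.sin(a),y,.0705+u*np.sin(a)+o*np.cos(a)]
H=.136;W=.0705
T=[("top",(W,H,.07),(172.3,191)),("top",(W,-H,.07),(290,168.3)),("scene",(W,H,.07),(312.5,147.5)),
("scene",(W,-H,0),(263.6,243.2)),("scene",(-W,H,.0705),(262.9,127.1)),("scene",(-W,-H,.0705),(209.3,203.9))]
L=[("top",H,(175,275.7)),("top",-H,(315.3,247.7)),("scene",-H,(187.5,162.1)),("scene",H,(249.3,82.9))]
def res(v): return np.r_[[proj(n,case(v,p))-q for n,p,q in T],[proj(n,case(v,lid(v[3],.141,y,.003)))-q for n,y,q in L]].ravel()
r=least_squares(res,[.4,0,.1,1.7],loss="soft_l1");v=r.x;print("case",v[:2],np.degrees(v[2]),"lid",v[3]);print(r.fun.reshape(-1,2).round(1).tolist())
def tocase(p): c,s=np.cos(v[2]),np.sin(v[2]);e=np.array(p[:2])-v[:2];return np.array([c*e[0]+s*e[1],-s*e[0]+c*e[1]])
t=tri((280.7,213),(232.9,167.1));print("cap",t.x,t.cost,tocase(t.x),"shoulder",tocase(atz("top",(278.5,215.7),.128)))
for n,px,z in[("tumbler",(132.5,206),.095),("can",(139.7,266.5),.14),("jar",(204.3,158.3),.055),("soap",(335.5,169.5),.15),("carton",(343,227.5),.035),("tin",(194,203),.036)]:
    q=atz("top",px,z);print(n,q.round(3),tocase(q).round(3))
np.save("case.npy",v)
E
```

```text
case [0.56359262 0.05557091] 10.909500292206827 lid 1.8243642488126037
[[-1.9, -0.4], [0.3, -1.8], [0.0, -1.7], [-0.8, 0.7], [0.2, -0.5], [-0.8, 0.3], [-0.9, -0.1], [1.0, -1.2], [-1.4, -0.6], [-0.2, -1.0]]
cap [ 0.54927474 -0.03362168  0.17508985] 0.6885007563314394 [-0.03093955 -0.08487087] shoulder [-0.03442761 -0.08368492]
tumbler [0.572 0.279] [0.05  0.218]
can [0.445 0.25 ] [-0.08   0.213]
jar [0.682 0.129] [0.13 0.05]
soap [ 0.638 -0.15 ] [ 0.034 -0.216]
carton [ 0.523 -0.185] [-0.086 -0.228]
tin [0.582 0.154] [0.037 0.094]
```

Call:
{"name": "step_arm", "arguments": {
  "deltas": [
    [0, 0, -1, 0, 0, 7.85],
    [0, 0, -1, 0, 0, 7.85],
    [0, 0, -1, 0, 0, 7.85],
    [0, 0, -1, 0, 0, 7.85],
    [0, 0, -1, 0, 0, 7.85]
  ],
  "fingers": 0
}}

```text
clock: 0.6
tool_pos: [0.2444, 0.5479, 0.3537]
ee_rot: [180.0, -0.0, -63.6]
force: [-0.1, 0.5, 0.5]
gripper_width: 0.143
finger_force: 0.0
```

Call:
{"name": "step_arm", "arguments": {
  "deltas": [
    [0, 0, 0, 0, 0, 7.85],
    [0, 0, 0, 0, 0, 7.85],
    [0, 0, 0, 0, 0, 0],
    [0, 0, 0, 0, 0, 0]
  ]
}}

```text
clock: 1.0
tool_pos: [0.2445, 0.5479, 0.3534]
ee_rot: [180.0, -0.0, -78.8]
force: [0.9, 0.0, 0.1]
gripper_width: -0.004
finger_force: 0.0
```

Call:
{"name": "step_arm", "arguments": {
  "deltas": [
    [4.5, -1.25, 0, 0, 0, 0],
    [4.5, -1.25, 0, 0, 0, 0],
    [4.5, -1.25, 0, 0, 0, 0],
    [4.5, -1.25, 0, 0, 0, 0],
    [4.5, -1.25, 0, 0, 0, 0]
  ]
}}

```text
clock: 1.5
tool_pos: [0.3492, 0.3371, 0.3539]
ee_rot: [-180.0, 0.0, -78.8]
force: [1.8, -0.1, 0.4]
gripper_width: -0.004
finger_force: 0.0
```

Call:
{"name": "step_arm", "arguments": {
  "deltas": [
    [4.5, -1.25, 0, 0, 0, 0],
    [4.5, -1.25, 0, 0, 0, 0],
    [4.5, -1.25, 0, 0, 0, 0],
    [4.5, -1.25, 0, 0, 0, 0],
    [4.5, -1.25, 0, 0, 0, 0]
  ]
}}

```text
clock: 2.0
tool_pos: [0.4534, 0.1281, 0.3541]
ee_rot: [-180.0, 0.0, -78.8]
force: [0.4, 1.0, -1.3]
gripper_width: -0.001
finger_force: 0.0
```

Call:
{"name": "step_arm", "arguments": {
  "deltas": [
    [4.5, -1.25, 0, 0, 0, 0],
    [4.5, -1.25, 0, 0, 0, 0],
    [4.5, -1.25, 0, 0, 0, 0],
    [4.5, -1.25, 0, 0, 0, 0],
    [4.5, -1.25, 0, 0, 0, 0]
  ]
}}

```text
clock: 2.5
tool_pos: [0.5578, -0.0809, 0.3539]
ee_rot: [-180.0, -0.0, -78.8]
force: [0.2, 0.9, 0.3]
gripper_width: 0.002
finger_force: 0.0
```

Call:
{"name": "step_arm", "arguments": {
  "deltas": [
    [0, 0, 0, 0, 0, 0],
    [0, 0, 0, 0, 0, 0]
  ]
}}

```text
clock: 2.7
tool_pos: [0.5575, -0.08, 0.3531]
ee_rot: [179.9, 0.0, -79.0]
force: [0.3, 0.1, 0.6]
gripper_width: 0.001
finger_force: 0.0
```

Call:
{"name": "step_arm", "arguments": {
  "deltas": [
    [0.2, 0, 4, 0, 0, 0],
    [0.1, 0, 4, 0, 0, 0],
    [0, 0, 3.5, 0, 0, 0],
    [0, 0, 2, 0, 0, 0],
    [0, 0, 0.5, 0, 0, 0]
  ]
}}

```text
clock: 3.2
tool_pos: [0.5566, -0.0806, 0.2113]
ee_rot: [179.8, 0.0, -78.8]
force: [-0.6, -0.4, 0.8]
gripper_width: 0.002
finger_force: 0.0
```

```bash
python3 - <<'E'
from plant import capture,telemetry
import cv2,numpy as np
a=capture("top")["img"];b=capture("scene")["img"]
im=np.hstack([cv2.resize(a[150:290,170:340],(480,395)),cv2.resize(b[60:260,150:350],(320,395))])[:,:,::-1]
cv2.imwrite("pics/p1.png",np.clip((im/255.)**.6*300,0,255).astype('uint8'));print(telemetry.get_obs()["tool_pos"])
E
```

```text
[ 0.557746   -0.08105081  0.21423701]
```

View pics/p1.png

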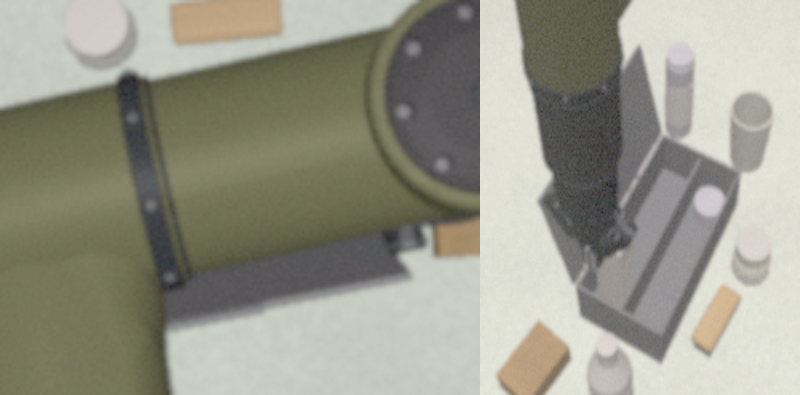

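Call:
{"name": "step_arm", "arguments": {
  "deltas": [
    [-1, 0, 0.4, 0, 0, 0],
    [-1, 0, 0, 0, 0, 0],
    [-1, 0, 0, 0, 0, 0],
    [-1, 0, 0, 0, 0, 0],
    [-1, 0, 0, 0, 0, 0]
  ]
}}

```text
clock: 3.8
tool_pos: [0.5487, -0.032, 0.2115]
ee_rot: [-179.9, -0.1, -79.0]
force: [-1.5, -0.5, 6.9]
gripper_width: -0.001
finger_force: 3.2
```

Call:
{"name": "step_arm", "arguments": {
  "deltas": [
    [-1, 0, 0, 0, 0, 0],
    [-1, 0, 0, 0, 0, 0],
    [-1, 0, 0, 0, 0, 0]
  ]
}}

```text
clock: 4.1
tool_pos: [0.5431, -0.0024, 0.212]
ee_rot: [-179.8, -0.0, -79.0]
force: [-0.5, 0.4, 3.5]
gripper_width: -0.005
finger_force: 1.9
```

```bash
python3 - <<'E'
from plant import capture,telemetry
import cv2,numpy as np
b=capture("scene")["img"]
im=cv2.resize(b[60:260,150:350],(600,600))[:,:,::-1]
cv2.imwrite("pics/p2.png",np.clip((im/255.)**.6*300,0,255).astype('uint8'));print(telemetry.get_obs()["tool_pos"])
E
```

```text
[ 0.54283633 -0.00134093  0.21167998]
```

View pics/p2.png

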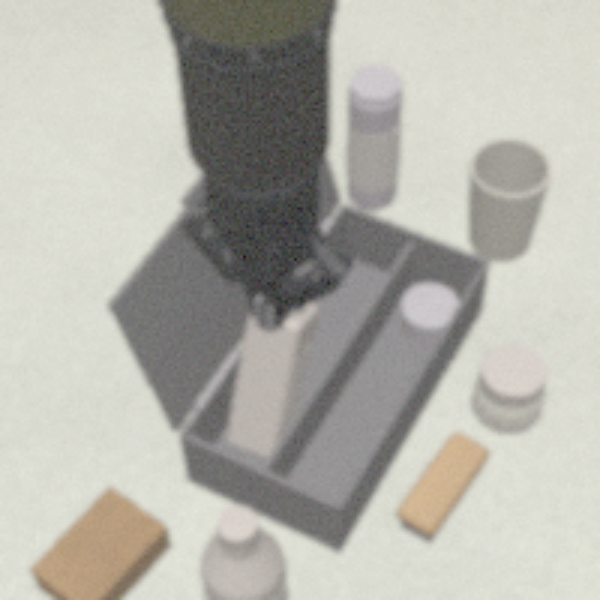

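The bottle is tilting forwards in its lane, with the body from (255,440) to the gripper at (285,300). I'll keep pushing.

Call:
{"name": "step_arm", "arguments": {
  "deltas": [
    [-1, 0, 0, 0, 0, 0],
    [-1, 0, 0, 0, 0, 0],
    [-1, 0, 0, 0, 0, 0],
    [-1, 0, 0, 0, 0, 0],
    [-1, 0, 0, 0, 0, 0]
  ]
}}

```text
clock: 4.65
tool_pos: [0.5328, 0.0466, 0.2096]
ee_rot: [180.0, -0.0, -79.0]
force: [0.1, 0.3, -1.0]
gripper_width: -0.002
finger_force: 0.0
```

Call:
{"name": "step_arm", "arguments": {
  "deltas": [
    [0, 0, -3, 0, 0, 0],
    [0, 0, -4, 0, 0, 0],
    [0, 0, -4, 0, 0, 0],
    [0, 0, -3, 0, 0, 0]
  ]
}}

```text
clock: 5.05
tool_pos: [0.5331, 0.0461, 0.3528]
ee_rot: [-179.9, -0.0, -79.0]
force: [0.0, -0.4, -0.1]
gripper_width: -0.002
finger_force: 0.0
```

```bash
python3 - <<'E'
from plant import capture,telemetry
import cv2,numpy as np
b=capture("scene")["img"]
im=cv2.resize(b[60:260,150:350],(600,600))[:,:,::-1]
cv2.imwrite("pics/p3.png",np.clip((im/255.)**.6*300,0,255).astype('uint8'));print(telemetry.get_obs()["tool_pos"])
E
```

```text
[0.53375778 0.04563069 0.3578717 ]
```

View pics/p3.png

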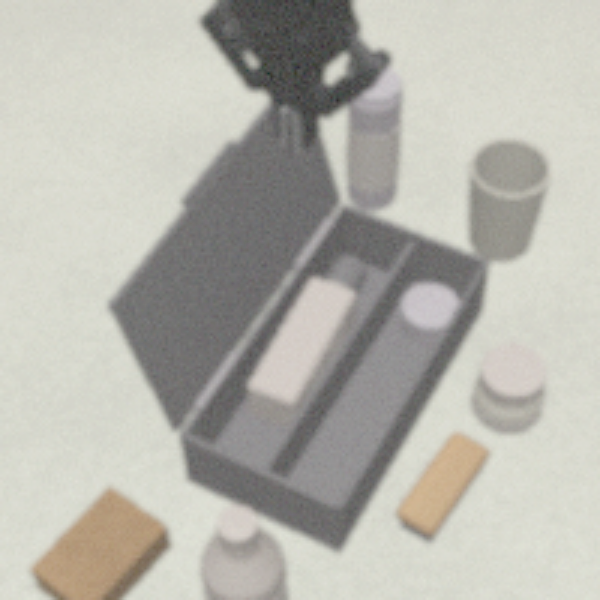

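The bottle now lies flat in its lane, with the body from (275,400) to (335,290) and the cap at (350,270). The lid is still open. Next I'll go over the lid to its outer side, off the thumb lip at case y of about -0.055.

Call:
{"name": "step_arm", "arguments": {
  "deltas": [
    [0, 3, 0, 0, 0, 0],
    [1.7, 3.5, 0, 0, 0, 0],
    [1.7, 3.5, 0, 0, 0, 0],
    [1.7, 3, 0, 0, 0, 0],
    [0, 0, 0, 0, 0, 0]
  ]
}}

```text
clock: 5.6
tool_pos: [0.4133, -0.0307, 0.3514]
ee_rot: [-179.8, 0.0, -79.1]
force: [0.3, -0.1, 0.7]
gripper_width: 0.001
finger_force: 0.0
```

Call:
{"name": "step_arm", "arguments": {
  "deltas": [
    [0, 0, 3, 0, 0, 0],
    [0, 0, 3.5, 0, 0, 0],
    [0, 0, 3.4, 0, 0, 0],
    [0, 0, 0, 0, 0, 0],
    [0, 0, 0, 0, 0, 0]
  ]
}}

```text
clock: 6.1
tool_pos: [0.4154, -0.0291, 0.2517]
ee_rot: [180.0, -0.1, -79.0]
force: [-0.5, -0.4, 0.2]
gripper_width: -0.002
finger_force: 0.0
```

Call:
{"name": "step_arm", "arguments": {
  "deltas": [
    [0, -1.5, -0.6, 0, 0, 0],
    [0, -1.5, 0, 0, 0, 0],
    [0, -1.5, 0, 0, 0, 0],
    [0, -1.3, 0, 0, 0, 0],
    [0, -1.2, 0, 0, 0, 0]
  ]
}}

```text
clock: 6.6
tool_pos: [0.4854, -0.0156, 0.2599]
ee_rot: [-179.8, -0.0, -79.0]
force: [-1.0, -0.1, 1.3]
gripper_width: 0.004
finger_force: 0.7
```

Call:
{"name": "step_arm", "arguments": {
  "deltas": [
    [0, -1, 0, 0, 0, 0],
    [0, -1, 0.1, 0, 0, 0],
    [0, -1, 0.1, 0, 0, 0],
    [0, -1.4, 0.5, 0, 0, 0],
    [0, -1.4, 0.5, 0, 0, 0]
  ]
}}

```text
clock: 7.1
tool_pos: [0.5419, -0.0046, 0.2454]
ee_rot: [-179.9, -0.0, -79.0]
force: [-1.0, -0.4, 0.4]
gripper_width: -0.001
finger_force: 0.6
```

```bash
python3 - <<'E'
from plant import capture,telemetry
import cv2,numpy as np
b=capture("scene")["img"]
im=cv2.resize(b[60:260,150:350],(600,600))[:,:,::-1]
cv2.imwrite("pics/p4.png",np.clip((im/255.)**.6*300,0,255).astype('uint8'));o=telemetry.get_obs();print(o["tool_pos"],o["force"])
E
```

```text
[ 0.54271259 -0.00417402  0.243527  ] [-1.51403643  0.8660206  -1.70664489]
```

View pics/p4.png

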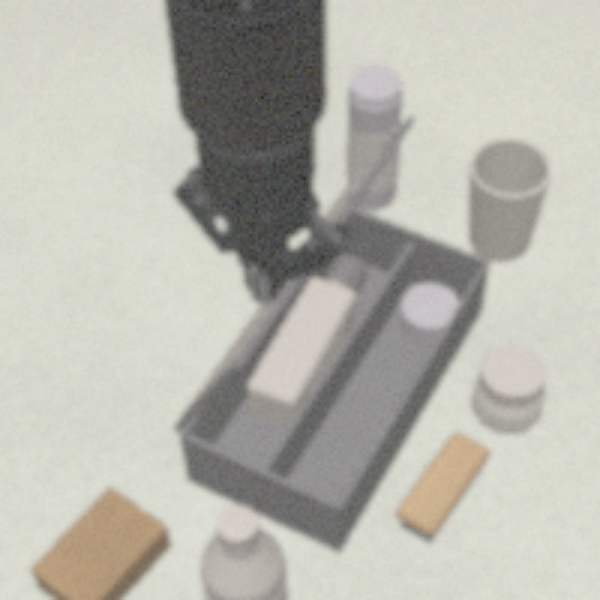

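The lid is being pushed over and is about 60° open, its edge visible at (410,120); the bottle still lies flat. I'll follow the arc down.

Call:
{"name": "step_arm", "arguments": {
  "deltas": [
    [0, -1.25, 0.8, 0, 0, 0],
    [0, -1.25, 0.9, 0, 0, 0],
    [0, -1, 1.1, 0, 0, 0],
    [0, -1, 1.2, 0, 0, 0],
    [0, -0.7, 1.3, 0, 0, 0]
  ]
}}

```text
clock: 7.65
tool_pos: [0.5927, 0.0054, 0.191]
ee_rot: [-180.0, -0.0, -79.0]
force: [-0.2, 0.7, 1.9]
gripper_width: 0.003
finger_force: 0.5
```

Call:
{"name": "step_arm", "arguments": {
  "deltas": [
    [0, -0.6, 1.4, 0, 0, 0],
    [0, -0.3, 1, 0, 0, 0],
    [0, -0.2, 1, 0, 0, 0],
    [0, 0, 0.6, 0, 0, 0],
    [0, 0, 0, 0, 0, 0]
  ]
}}

```text
clock: 8.15
tool_pos: [0.6022, 0.0072, 0.1507]
ee_rot: [179.9, -0.0, -79.0]
force: [0.0, 0.1, -1.1]
gripper_width: 0.003
finger_force: 0.0
```

Call:
{"name": "step_arm", "arguments": {
  "deltas": [
    [0, 0, 0.2, 0, 0, 0],
    [0, 0, 0.2, 0, 0, 0],
    [0, 0, 0, 0, 0, 0]
  ]
}}

```text
clock: 8.45
tool_pos: [0.603, 0.0073, 0.1493]
ee_rot: [-179.9, -0.0, -79.0]
force: [-2.9, 1.3, 4.9]
gripper_width: 0.0
finger_force: 2.2
```

Call:
{"name": "step_arm", "arguments": {
  "deltas": [
    [0, 0, 0.2, 0, 0, 0],
    [0, 0, 0.1, 0, 0, 0],
    [0, 0, 0, 0, 0, 0]
  ]
}}

```text
clock: 8.75
tool_pos: [0.603, 0.0073, 0.1491]
ee_rot: [-179.8, -0.1, -79.0]
force: [-9.4, 1.3, 16.7]
gripper_width: -0.001
finger_force: 8.4
```

Force climbs to 17 N with no further travel, at fingertip height 0.076 m, so the lid is on its stop. I'll retreat and check.

Call:
{"name": "step_arm", "arguments": {
  "deltas": [
    [0, 0, 0, 0, 0, 0],
    [0, 0, 0, 0, 0, 0],
    [0, 0, -1.5, 0, 0, 0],
    [0, 0, -4, 0, 0, 0],
    [0, 0, -4, 0, 0, 0]
  ]
}}

```text
clock: 9.25
tool_pos: [0.6023, 0.0071, 0.2407]
ee_rot: [179.9, -0.0, -79.0]
force: [1.2, 0.5, 0.6]
gripper_width: -0.001
finger_force: 0.0
```

Call:
{"name": "step_arm", "arguments": {
  "deltas": [
    [0, 0, -4, 0, 0, 0],
    [0, 4, -3, 0, 0, 0],
    [0, 4, 0, 0, 0, 0],
    [0, 4, 0, 0, 0, 0],
    [0, 4, 0, 0, 0, 0]
  ]
}}

```text
clock: 9.75
tool_pos: [0.4443, -0.0236, 0.3103]
ee_rot: [-180.0, 0.0, -79.0]
force: [-0.1, 0.3, 0.4]
gripper_width: -0.001
finger_force: 0.0
```

```bash
python3 - <<'E'
from plant import capture,telemetry
from geo import *
b=capture("scene")["img"]
v=np.load("case.npy");c,s=np.cos(v[2]),np.sin(v[2])
im=cv2.resize(b[60:260,150:350],(600,600),interpolation=cv2.INTER_CUBIC)[:,:,::-1]
im=np.clip((im/255.)**.6*300,0,255).astype('uint8').copy()
for a,col in((0,(0,255,0)),(.06,(0,0,255))):
  for y in(-.136,.136):
    x=-.0705+.141*np.cos(a)-.006*np.sin(a);z=.0705+.141*np.sin(a)+.006*np.cos(a)
    p=(proj("scene",[v[0]+c*x-s*y,v[1]+s*x+c*y,z])-[150,60])*3;cv2.circle(im,(int(p[0]),int(p[1])),3,col,1)
cv2.imwrite("pics/p5.png",im);o=telemetry.get_obs();print(o["tool_pos"],o["force"])
E
```

```text
[ 0.44043685 -0.02492771  0.31201039] [-0.49864971 -0.81934629  1.20430809]
```

View pics/p5.png

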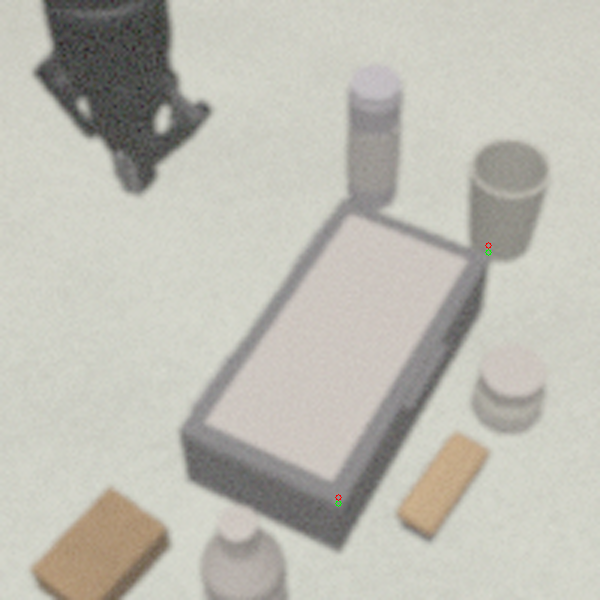

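The lid is flat on the case: its free corners at (338,500) and (487,252) match the shut prediction. Everything around it is unmoved and the gripper is clear.

```bash
python3 -c "
from plant import hand_in
print(hand_in())"
```

```text
the job is handed in; nothing more can be done
None
```

The bottle was pushed over and lay flat in its lane, the lid was pressed shut against its stop (17 N with no further travel), nothing around the case appeared to have moved, and the job was handed in at about 10 s; no verdict came back.

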